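# Nest the ink-bowl covers upside down

### The arm

A 6-joint arm with a two-finger parallel gripper is mounted at the origin on the work surface. World frame = base frame: x ahead of the robot, y to its left, z up, the work surface at z = 0. Lengths are in mm, angles in rad, forces in N, time in s.
With the tool pointing down it reaches from about 300 to 775 mm from the base axis. Payload 14.6 kg.
Tool frame: the origin (TCP) lies midway between the tips of the shut fingers; the grasp point (between the pads) lies 19 mm behind it; z points along the fingers, y is the direction in which the jaws open and shut (so a half turn about z gives the same grasp; the last joint's range is limited). The gripper opens to 94 mm and grips with 3 to 60 N. Pads are 16 mm wide; open, the fingers measure 119 mm over their backs; the gripper's body (75 mm by 177 mm) begins 78 mm behind the grasp point.
Start: joints at [1.147, 0.3, 1.521, -0, 1.321, -0.067], TCP at [192.099, 515.351, 205.446] pointing down, gripper open.
Joint ranges: [-3.03, 3.03], [-0.79, 2.21], [0.23, 2.52], [-1.04, 4.18], [0, 3.07], [-2.55, 2.55]. Speed limits (rad/s): [2.22, 2.22, 2.57, 3.14, 3.14, 3.14].

### API

Orientations are given as a unit quaternion [w, x, y, z].
In Python, from station import read_state, snapshot, get_calibration, job_done, search_frame, cut_out, mark_of gives the robot as it stands. The module is installed in compiled form; this text tells all that it offers.
- The arm moves only by the tool apply_moves, never from a script. Its argument "moves" is a list of rows, each a list of 7 numbers: the shift along the tool's x, y, z in m, then the turn, a rotation vector about the tool's x, y, z in degrees, then the opening, from -1 (shut) to 1 (fully open). In form: [[dx, dy, dz, rx, ry, rz, hand], ...]. A call has 1 to 12 rows; each row shifts and turns the commanded pose from where the row before left it, along the tool's axes as they then stand; what a row does not reach is not made up. A row lasts 1/10 s, in which the tool goes at most 50 mm and 8.59 degrees, less where a joint would pass 70% of its speed; a pose out of reach is approached as far as the arm can. A call with a gripper value outside its range is refused whole. The fingers move at their own pace and stop on an object; "force" is the grip in N (left out, the last holds). Time passes only in rows, so rows that do not move let the fingers close. It gives the time, the measured TCP pose, the force and the opening at its end, in the units of the state.
- read_state(): the state, without advancing time (a new reading comes with each control period).
- snapshot(name): name is "scene" or "top" or "wrist"; returns (picture, depth): 384x512x3 uint8, blue, green, red; 384x512 float32, mm along the optical axis (not along the pixel's ray), 0 where there is no reading.
- get_calibration(name): a dict with "vfov" (degrees; the focal length in pixels is half the picture's height over the tangent of half this angle, whatever the lens; pixels are square), "cx", "cy" (the principal point, pixels), "rvec" (rotation vector, rad) and "tvec" (3), from world to camera coordinates, as OpenCV has them. Camera axes: x right, y down, z forward; pixel columns grow to the right and rows downward; lengths in mm; the calibration is good to about 2 mm. A picture is of the moment at which its call begins: read the wrist's pose just before it. get_calibration takes no time and is no camera call; for the wrist camera it gives the pose at the moment of the call.
- job_done(): hands the job in, once; it reports no verdict.
Trained networks look in the newest picture that a camera, given by its name, has taken for a name from the list of things; names that differ only in an ending like _2 or _b are one class to them, and where a whole thing is asked for, a point or a joint stands for the part that bears it (a point fixed in the world has none). Each returns a list of dicts, best first, with "conf" (0 to 1); they miss things now and then, are a little off and sometimes report something else, mostly with a low value. They report only what shows in the picture. A call takes as long as a camera call.
- search_frame(target, camera): "at" ([column, row] as shares, 0 to 1, of the picture: columns of its width, rows of its height, amid what is visible of it).
- cut_out(target, camera): "mask" (384x512 bool, what is visible of it) and "at" ([column, row] as shares, 0 to 1, of the picture: columns of its width, rows of its height, amid what is visible of it).
- mark_of(target, camera): "at" ([column, row] as shares, 0 to 1, of the picture: columns of its width, rows of its height: a listed point, or the origin of a listed thing).
The state is a dict: "time": time; "joint_positions": joint angles; "qvel": joint speeds; "joint_torque": joint torques, N m; "position": TCP position; "tool_rot": TCP orientation; "contact_force": force on the tool from outside, world axes, zero at the start; "wrist_torque": the same for the moment, N m; "width": finger opening in mm.
Only numpy, scipy, OpenCV 4.12 (cv2) and the standard library are available. Lean on these libraries where they do the work, as an engineer would, in place of code of your own. Each camera call takes 0.05 s, during which the arm holds its last target.

### The job

Put the washed ink-bowl covers away in one upside-down nest: the largest already lies hollow side up on the table and stays where it is. Take the middle cover off its sloping drying stand and set it gently, hollow up, inside the largest so that its knob drops fully home into the recess in the middle, then set the small one inside the middle one in the same way. Leave the nest level and the bottle, the roll of tape and the punnet undisturbed.

Things in the scene. Friction and masses are not known exactly. Their poses are not given: they have to be found in the camera images.
- large_cover: Steel domed cover, 210 mm wide, 46 from knob face to rim. Origin: centre of knob's end face; +z along its axis to the hollow side. Rim 9 wide (radius 96 to 105), 10 high (z 36 to 46). Knob: radius 36, 8 long. Dome, 5 thick, flares from radius 40 at z 9. Inside: recess, floor z 9, mouth z 15, radius 26.5 to 27.5. 1.2 kg, loose on the table, z up.
- middle_cover: Steel domed cover, 150 mm wide, 50 from knob face to rim. Origin: centre of knob's end face; +z along its axis to the hollow side. Rim 9 wide (radius 66 to 75), 10 high (z 40 to 50). Knob: radius 25, 8 long. Dome, 5 thick, flares from radius 29 at z 9. Inside: recess, floor z 9, mouth z 15, radius 16.5 to 17.5. 0.4-0.6 kg: sags when pinched, knob swinging towards grip. Home: 9 above large_cover.
- small_cover: Steel domed cover, 104 mm wide, 54 from knob face to rim. Origin: centre of knob's end face; +z along its axis to the hollow side. Rim 9 wide (radius 43 to 52), 10 high (z 44 to 54). Knob: radius 15, 8 long. Dome, 5 thick, flares from radius 19 at z 9. Inside: recess, floor z 9, mouth z 15, radius 10 to 11. 0.25-0.39 kg: sags a little. Home: 9 above middle_cover.
- middle_stand: Fixed plywood stand of the middle cover. Origin at table level, 62 mm below the centre of the knob, which lies flat on a board sloping 35 degrees: the cover's z axis leans 35 degrees from vertical towards the stand's -x, hollow up. Two 10 mm dowels, 30 degrees either side of the rim's lowest point, stop it sliding down and end below the rim top. The upper half of the rim is clear.
- small_stand: Fixed plywood stand of the small cover. Origin at table level, 48 mm below the centre of the knob, which lies flat on a board sloping 35 degrees: the cover's z axis leans 35 degrees from vertical towards the stand's -x, hollow up. Two 10 mm dowels, 30 degrees either side of the rim's lowest point, stop it sliding down and end below the rim top. The upper half of the rim is clear.
- bottle: Clear plastic bottle, 60 mm wide, 140 mm tall, origin at the centre of its underside. Bystander.
- tape_roll: Roll of tape lying flat, 100 mm across, 45 mm high, origin at the centre of its underside. Bystander.
- punnet: Black plastic punnet, 80 x 120 x 45 mm, origin at the centre of its underside. Bystander.

How it is judged:
By the outcome, as a careful person would: the job done as asked, in the order asked, and still so for the second after the job is handed in, with the robot touching nothing.
It also fails if it takes over 64 s, if anything falls off the work surface, if the arm or the gripper's body presses on something with over 40 N, if the wrist force passes 120 N, or if a joint passes its speed limit or range.

## Working session

There is one attempt and no reset: what is moved stays moved. The work goes in short steps, Python scripts to look and compute and a tool call to move; the robot and the scene stay as the last step left them, time stands still between calls to the robot, and variables do not carry over. Pictures are saved under pics/ and viewed, and the job is handed in when it is done.

Besides the shell and the picture viewer there is one more tool, called after "Call:" as name([rows], argument=value, ...), one row to a line, values as JSON. apply_moves: Moves the arm, as the interface text tells. Its arguments: {"type":"object","properties":{"moves":{"type":"array","items":{"type":"array","items":{"type":"number"}}},"force":{"type":"number"}},"required":["moves"]}

```bash
ls; mkdir -p pics; cat > h.py <<'E'
import numpy as np, cv2
from scipy.spatial.transform import Rotation as R
from station import *
def cam(name):
    c=get_calibration(name); f=192/np.tan(np.radians(c['vfov'])/2)
    Rm=cv2.Rodrigues(np.array(c['rvec'],float))[0]; t=np.array(c['tvec'],float).ravel()
    return f,c['cx'],c['cy'],Rm,t
def cloud(depth,C):
    f,cx,cy,Rm,t=C
    v,u=np.mgrid[0:384,0:512]
    P=np.stack([(u-cx)/f*depth,(v-cy)/f*depth,depth],-1)
    W=(P-t)@Rm
    W[depth<=0]=np.nan
    return W
def proj(p,C):
    f,cx,cy,Rm,t=C
    q=Rm@np.asarray(p,float)+t
    return np.array([f*q[0]/q[2]+cx,f*q[1]/q[2]+cy])
E
python3 - <<'E'
from h import *
print(read_state())
for n in ['scene','top']:
    C=cam(n); im,d=snapshot(n); cv2.imwrite(f'pics/{n}0.png',im); np.savez(f'{n}0.npz',im=im,d=d)
    print(n,C, get_calibration(n).keys())
    for t in ['large_cover','middle_cover','small_cover','middle_stand','small_stand','bottle','tape_roll','punnet']:
        r=cut_out(t,n)
        W=cloud(d,C)
        for o in r[:2]:
            m=o['mask']; print(t,round(o['conf'],2),np.array(o['at'])*[512,384],m.sum(),np.nanmedian(W[m],0).round(),np.nanpercentile(W[m],[2,98],axis=0).round().tolist())
E
```

```text
pics
{'time': 0.0, 'joint_positions': array([ 1.14737963e+00,  3.00453720e-01,  1.52162338e+00, -2.44284500e-05,
        1.32067843e+00, -6.66415505e-02]), 'qvel': array([ 0.00080447,  0.00038542,  0.00094958,  0.00095339, -0.00158407,
        0.00153239]), 'joint_torque': array([-2.06651610e-03, -5.31797755e+01, -3.52733588e+01,  7.07633444e-02,
        2.43535376e-02, -1.34539955e-04]), 'position': array([192.00667057, 515.10261508, 204.87796739]), 'tool_rot': array([-1.29569280e-04,  1.77439953e-01,  9.84131457e-01, -5.66942378e-04]), 'contact_force': array([0.52037148, 0.17216804, 0.41500322]), 'wrist_torque': array([0.00563041, 0.01092298, 0.00236072]), 'width': 94.04932507879593}
scene (np.float64(425.61271865041766), 253.32291594511943, 196.20869701988056, array([[-0.40938941,  0.91234468,  0.0052433 ],
       [ 0.62833425,  0.28610515, -0.72342236],
       [-0.66151068, -0.29286691, -0.69038583]]), array([ 238.93865184, -344.0581944 , 1414.47298962])) dict_keys(['vfov', 'cx', 'cy', 'rvec', 'tvec'])
middle_cover 0.87 [384.     179.4816] 1170 [502. 274. 115.] [[397.0, 207.0, 60
[... 1246 characters left out ...]
] 3243 [455. 280.  74.] [[396.0, 203.0, 51.0], [511.0, 336.0, 141.0]]
small_cover 0.91 [376.7808 254.784 ] 1370 [ 509. -263.   65.] [[467.0, -301.0, 48.0], [546.0, -209.0, 119.0]]
small_cover 0.25 [358.5024 240.384 ] 634 [ 540. -230.   54.] [[450.0, -280.0, 3.0], [573.0, -208.0, 69.0]]
middle_stand 0.92 [171.2128 261.504 ] 283 [502. 228.   9.] [[399.0, 207.0, 3.0], [522.0, 246.0, 81.0]]
small_stand 0.77 [358.5024 238.8096] 665 [ 540. -231.   52.] [[450.0, -291.0, 4.0], [571.0, -207.0, 68.0]]
tape_roll 0.73 [355.3792 144.384 ] 979 [ 771. -229.   42.] [[719.0, -272.0, -2.0], [815.0, -175.0, 47.0]]
punnet 0.96 [158.3104 161.0112] 1814 [759. 266.   6.] [[713.0, 201.0, 0.0], [795.0, 320.0, 46.0]]
```

View pics/scene0.png

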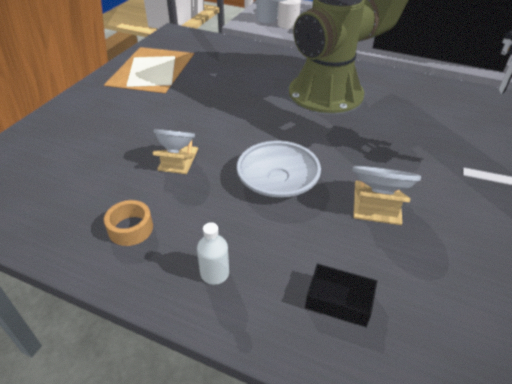

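View pics/top0.png

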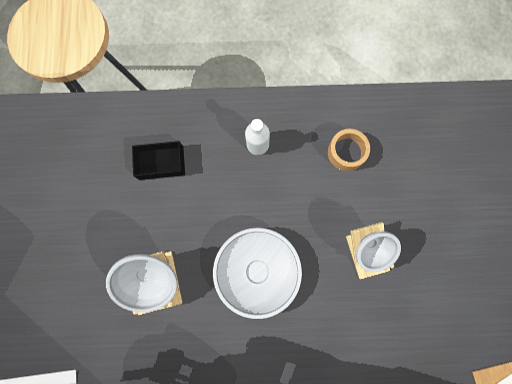

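The scene view shows the large cover in the centre (280,170), the middle one on the right stand and the small one on the left stand. The bottle, tape roll and punnet lie nearer the camera. The top view agrees, with large at (257,272), middle at (141,282) and small at (377,252). Next I'll fit the cover poses from depth.

```bash
cat > fit.py <<'E'
from h import *
from scipy.optimize import least_squares
D={'large_cover':(105,96,46,36,40,27.5,26.5),'middle_cover':(75,66,50,40,29,17.5,16.5),'small_cover':(52,43,54,44,19,11,10)}
def segs(n):
    Ro,Ri,H,h,rd,m1,m0=D[n]
    rk={'large_cover':36,'middle_cover':25,'small_cover':15}[n]
    # rim/knob/recess reliable
    L=[(Ro,h,Ro,H),(Ro,H,Ri,H),(Ri,H,Ri,h),(0,9,m0,9),(m0,9,m1,15),(0,0,rk,0),(rk,0,rk,8)]
    return np.array(L,float)
def dist(r,z,S):
    a=S[:,:2];b=S[:,2:];p=np.stack([r,z],-1)[:,None]
    t=np.clip(((p-a)*(b-a)).sum(-1)/((b-a)**2).sum(-1),0,1)
    return np.linalg.norm(p-(a+t[...,None]*(b-a)),axis=-1).min(1)
def axis(tilt,az): return np.array([np.sin(tilt)*np.cos(az),np.sin(tilt)*np.sin(az),np.cos(tilt)])
def rz(P,o,ax):
    d=P-o; z=d@ax; r=np.linalg.norm(d-z[:,None]*ax,axis=1); return r,z
def fitcover(n,P,o0,az0,tilt,free_tilt=False,free_z=True):
    S=segs(n)
    def un(x):
        return x[:3], axis(x[4] if free_tilt else tilt,x[3])
    def f(x):
        o,ax=un(x); r,z=rz(P,o,ax); return np.r_[np.minimum(dist(r,z,S),6), 0.0]
    x0=np.r_[o0,az0,tilt] if free_tilt else np.r_[o0,az0]
    xs=np.r_[1,1,1,.02,.02][:len(x0)]
    s=least_squares(f,x0,x_scale=xs,diff_step=1e-4,loss='soft_l1')
    res=f(s.x); return s.x,(res<2).mean(),np.median(res),un(s.x)
E
python3 - <<'E'
from fit import *
# grown region from both cameras
for n,o0,az0,tilt in [('large_cover',[467,18,0],0,0.001),('middle_cover',[460,240,62],1.6,.611),('small_cover',[520,-235,48],-2.2,.611)]:
    for c in ['top','scene']:
        d=np.load(c+'0.npz')['d'];W=cloud(d,cam(c)).reshape(-1,3)
        o=np.array(o0,float);az=az0
        for it in range(4):
            ax=axis(tilt,az);r,z=rz(np.nan_to_num(W,nan=1e4),o,ax)
            k=(r<D[n][0]+10)&(z>-3 if it==0 else z>5)&(z<D[n][2]+8)&(np.nan_to_num(W[:,2])>8)
            P=W[k]
            x,fr,md,(o,ax)=fitcover(n,P,o,az,tilt); az=x[3]
        r,z=rz(P,o,ax); 
        prof=[(rr,round(float(np.median(z[(abs(r-rr)<3)])),1)) for rr in range(5,D[n][0]+4,8) if (abs(r-rr)<3).any()]
        print(n,c,k.sum(),x.round(3),round(fr,2),md.round(2),ax.round(3));print('   ',prof)
E
```

```text
large_cover top 6198 [ 4.69385e+02  1.76670e+01 -3.40000e-01 -2.46000e-01] 0.24 6.0 [ 0.001 -0.     1.   ]
    [(5, 9.9), (13, 9.8), (21, 9.5), (29, 14.3), (37, 15.0), (45, 16.4), (53, 18.1), (61, 19.9), (69, 22.0), (77, 23.8), (85, 28.2), (93, 34.4), (101, 46.0)]
large_cover scene 3680 [ 4.69955e+02  1.79500e+01 -8.10000e-02 -2.73300e+00] 0.31 6.0 [-0.001 -0.     1.   ]
    [(5, 9.5), (13, 9.3), (21, 9.8), (29, 14.5), (37, 15.3), (45, 16.3), (53, 18.1), (61, 20.2), (69, 22.2), (77, 23.9), (85, 28.3), (93, 35.4), (101, 45.5)]
middle_cover top 3281 [478.454 276.016  60.329   3.354] 0.37 6.0 [-0.561 -0.121  0.819]
    [(5, 9.6), (13, 9.6), (21, 15.0), (29, 15.8), (37, 18.8), (45, 22.0), (53, 25.7), (61, 34.0), (69, 49.6), (77, 47.4)]
middle_cover scene 1126 [466.355 241.171  56.458   2.152] 0.12 6.0 [-0.315  0.48   0.819]
    [(21, 7.1), (29, 12.1), (37, 18.0), (45, 24.2), (53, 19.4), (61, 28.8), (69, 39.2), (77, 43.2)]
small_cover top 1447 [ 534.642 -250.419   46.538   -2.893] 0.45 2.54 [-0.556 -0.141  0.819]
    [(5, 9.5), (13, 15.2), (21, 17.4), (29, 23.4), (37, 32.8), (45, 53.0), (53, 52.3)]
small_cover scene 658 [ 540.488 -248.169   45.303   -2.866] 0.25 4.61 [-0.552 -0.156  0.819]
    [(5, 7.7), (13, 9.7), (21, 18.3), (29, 23.9), (37, 33.9), (45, 48.4), (53, 51.5)]
```

```bash
cat > plan.py <<'E'
from h import *
def toolR():
    s=read_state(); q=s['tool_rot']; return s['position'],R.from_quat([q[1],q[2],q[3],q[0]])
def plan(p,Rt,p0=None,R0=None,nmax=8.0,smax=45):
    """total move from current (or given) pose to p,Rt: straight line, equal rows. translation expressed in tool axes of each row"""
    if p0 is None: p0,R0=toolR()
    rv=(R0.inv()*Rt).as_rotvec(degrees=True); d=np.asarray(p)-p0
    n=int(max(np.ceil(np.linalg.norm(rv)/nmax),np.ceil(np.linalg.norm(d)/smax),1))
    rows=[]
    for i in range(n):
        Ri=R0*R.from_rotvec(rv*i/n,degrees=True)
        t=Ri.inv().apply(d/n)/1000
        rows.append(np.r_[t.round(4),(rv/n).round(3)].tolist())
    return rows
def frame(z,y):
    z=np.array(z,float);z/=np.linalg.norm(z);y=np.array(y,float);y-=z*(y@z);y/=np.linalg.norm(y)
    return R.from_matrix(np.stack([np.cross(y,z),y,z],1))
E
python3 - <<'E'
from plan import *
f,cx,cy,Rm,t=cam('wrist'); s=read_state(); p,Rt=toolR()
print('f',f,cx,cy,'cam pos in tool',Rt.inv().apply(-Rm.T@t-p).round(1),'cam axes in tool\n',(Rm@Rt.as_matrix()).round(3))
im,d=snapshot('wrist');cv2.imwrite('pics/w0.png',im)
from fit import *
for c in ['scene','top']:
  n='middle_cover';dd=np.load(c+'0.npz')['d'];W=cloud(dd,cam(c)).reshape(-1,3);W=W[~np.isnan(W[:,0])]
  for n,o0,az0 in [('middle_cover',[478,276,62],3.354),('small_cover',[537,-249,48],-2.88)]:
    o=np.array(o0,float);az=az0
    for it in range(4):
        ax=axis(.611,az);r,z=rz(W,o,ax)
        k=(r<D[n][0]+8)&(z>6)&(z<D[n][2]+6)&(W[:,2]>12)
        x,fr,md,(o,ax)=fitcover(n,W[k],o,az,.611);az=x[3]
    print(n,c,k.sum(),x.round(3),fr.round(2))
E
```

```text
f 273.60326604443765 257.171169108574 192.08037991926236 cam pos in tool [  72.2    0.5 -179.4] cam axes in tool
 [[ 0.001  1.    -0.001]
 [-0.967  0.001 -0.255]
 [-0.255  0.001  0.967]]
middle_cover scene 1186 [479.858 276.705  59.433   3.378] 0.4
small_cover scene 634 [ 540.539 -248.321   45.681   -2.877] 0.26
middle_cover top 3280 [478.454 276.015  60.329   3.354] 0.37
small_cover top 1446 [ 534.642 -250.418   46.538   -2.893] 0.45
```

View pics/w0.png

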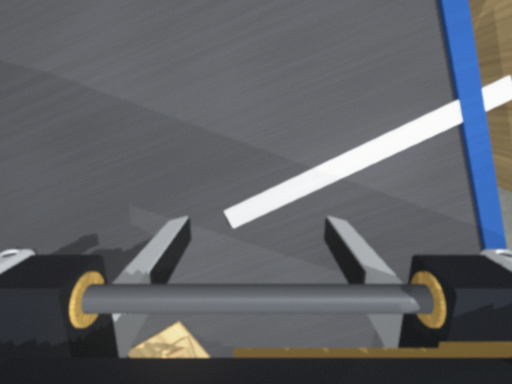

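The wrist view shows flat finger plates running right to the tips, at about (185,220) and (330,220), and the camera sits on the tool's +x side. I'll move to a viewing pose above the middle cover.

```bash
cat > covers.py <<'E'
import numpy as np
def geom(o,az,t=np.radians(35)):
    ax=np.array([np.sin(t)*np.cos(az),np.sin(t)*np.sin(az),np.cos(t)])
    u=np.array([-np.cos(t)*np.cos(az),-np.cos(t)*np.sin(az),np.sin(t)])
    return np.array(o,float),ax,u
E
python3 - <<'E'
from plan import *; from covers import *
o,ax,u=geom([479,276.3,62],3.36)
Rt=frame(-ax,u); p=o+45*ax-Rt.apply([13,0,43])
print(p); 
p0,R0=toolR()
for r in plan(p,Rt): print(r)
E
```

```text
[432.54113857 252.67221552 134.0853799 ]
[-0.0352, -0.018, 0.0079, -3.558, -1.934, 6.133]
[-0.0367, -0.0147, 0.0081, -3.558, -1.934, 6.133]
[-0.0378, -0.0112, 0.0086, -3.558, -1.934, 6.133]
[-0.0385, -0.0077, 0.0093, -3.558, -1.934, 6.133]
[-0.0388, -0.0041, 0.0102, -3.558, -1.934, 6.133]
[-0.0387, -0.0006, 0.0114, -3.558, -1.934, 6.133]
[-0.0382, 0.0027, 0.0128, -3.558, -1.934, 6.133]
[-0.0373, 0.0059, 0.0143, -3.558, -1.934, 6.133]
[-0.036, 0.0089, 0.016, -3.558, -1.934, 6.133]
```

Call:
apply_moves([
  [-0.0352,-0.018,0.003,-3.558,-1.934,6.133,1],
  [-0.0367,-0.0147,0.003,-3.558,-1.934,6.133,1],
  [-0.0378,-0.0112,0.0036,-3.558,-1.934,6.133,1],
  [-0.0385,-0.0077,0.0043,-3.558,-1.934,6.133,1],
  [-0.0388,-0.0041,0.005,-3.558,-1.934,6.133,1],
  [-0.0387,-0.0006,0.006,-3.558,-1.934,6.133,1],
  [-0.0382,0.0027,0.0078,-3.558,-1.934,6.133,1],
  [-0.0373,0.0059,0.009,-3.558,-1.934,6.133,1],
  [-0.036,0.0089,0.011,-3.558,-1.934,6.133,1],
  [0,0,0.02,0,0,0,1],
  [0,0,0.02,0,0,0,1],
  [0,0,0,0,0,0,1],
])

```text
time: 2.15
position: [443.5, 252.0, 143.0]
tool_rot: [0.188, 0.597, 0.744, 0.233]
contact_force: [-0.2, 0.4, 0.3]
width: 93.8
```

```bash
cat > look.py <<'E'
from plan import *; from fit import *; from covers import *
import sys
def look(n,name,o0,az0,tilt=np.radians(35),cam_='wrist',free=False,zmin=6):
    C=cam(cam_); im,d=snapshot(cam_); cv2.imwrite(f'pics/{name}.png',im); np.savez(name+'.npz',im=im,d=d)
    return fitd(n,d,C,o0,az0,tilt,free,zmin)
def fitd(n,d,C,o0,az0,tilt,free=False,zmin=6):
    W=cloud(d,C).reshape(-1,3);W=W[~np.isnan(W[:,0])]
    o=np.array(o0,float);az=az0;tl=tilt
    for it in range(5):
        ax=axis(tl,az);r,z=rz(W,o,ax)
        k=(r<D[n][0]+5)&(z>zmin)&(z<D[n][2]+(6 if it<2 else 3))
        x,fr,md,(o,ax)=fitcover(n,W[k],o,az,tl,free_tilt=free);az=x[3]
        if free: tl=x[4]
    r,z=rz(W[k],o,ax)
    top=(r>D[n][1]+2)&(r<D[n][0]-2)&(z>D[n][3]+4)
    print(n,cam_,k.sum(),x.round(3),'frac',fr.round(2),'rimtop z med',np.median(z[top]).round(2),'floor',np.median(z[r<8]).round(2) if (r<8).any() else None)
    return x,o,ax
E
python3 - <<'E'
from look import *
p,Rt=toolR(); print(p, Rt.as_matrix()[:,2], read_state()['time'],read_state()['joint_positions'].round(2))
x,o,ax=look('middle_cover','w1',[479,276.3,62],3.36)
look('middle_cover','w1b',o,x[3],free=True)
E
```

```text
[443.49812412 251.96351661 143.03831038] [ 0.5580488   0.12247383 -0.82072023] 2.15 [ 0.54  0.03  2.12 -0.44  0.44  0.67]Traceback (most recent call last):
  File "<stdin>", line 3, in <module>
  File "look.py", line 5, in look
    return fitd(n,d,C,o0,az0,tilt,free,zmin)
  File "look.py", line 16, in fitd
    print(n,cam_,k.sum(),x.round(3),'frac',fr.round(2),'rimtop z med',np.median(z[top]).round(2),'floor',np.median(z[r<8]).round(2) if (r<8).any() else None)
            ^^^^
NameError: name 'cam_' is not defined. Did you mean: 'cam'?
```

View pics/w1.png

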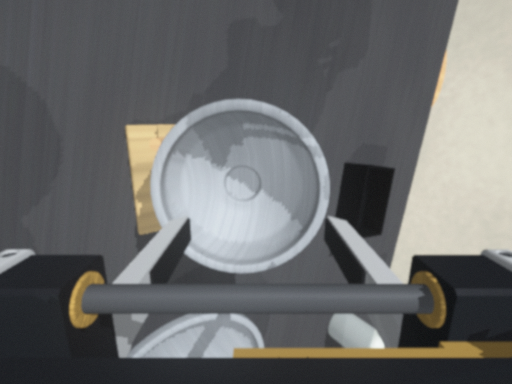

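The wrist view shows the middle cover whole: rim circle centred at about (240,185) and its recess at (242,182). The fingers are on either side.

```bash
sed -i "s/print(n,cam_,/print(n,/" look.py
python3 - <<'E'
from look import *
d=np.load('w1.npz')['d'];C=cam('wrist')
x,o,ax=fitd('middle_cover',d,C,[479,276.3,62],3.36,np.radians(35))
x,o,ax=fitd('middle_cover',d,C,o,x[3],np.radians(35),free=True)
print(toolR()[0])
d=np.load('top0.npz')['d']
W=cloud(d,cam('top')).reshape(-1,3); print('table z top',np.nanmedian(W[(abs(W[:,0]-600)<50)&(abs(W[:,1]-100)<50)][:,2]))
d=np.load('scene0.npz')['d']
W=cloud(d,cam('scene')).reshape(-1,3); print('table z scene',np.nanmedian(W[(abs(W[:,0]-600)<50)&(abs(W[:,1]-100)<50)][:,2]))
E
```

```text
middle_cover 23847 [480.826 275.44   62.029   3.368] frac 0.35 rimtop z med 50.42 floor 9.54
middle_cover 23846 [480.957 275.481  62.116   3.368   0.614] frac 0.35 rimtop z med 50.42 floor 9.56
[443.25250779 252.23728264 144.09009827]
table z top -0.1896369230957805
table z scene 0.25006418040031464
```

```bash
python3 - <<'E'
from plan import *; from covers import *
o,ax,u=geom([480.9,275.5,62.05],3.368)
Rt=frame(-ax,u); p=o+70.5*u+80*ax
for r in plan(p,Rt): print(r)
print(p,o+70.5*u+41*ax)
E
```

```text
[0.0073, 0.0288, 0.0055, -0.054, 0.157, -0.187]
[0.0072, 0.0289, 0.0056, -0.054, 0.157, -0.187]
[492.46132224 278.16323055 168.01930231] [514.25991517 283.18468722 136.07237258]
```

Call:
apply_moves([
  [0.0073,0.0288,0.0055,-0.054,0.157,-0.187,0],
  [0.0072,0.0289,0.0056,-0.054,0.157,-0.187,0],
  [0,0,0,0,0,0,0],
  [0,0,0,0,0,0,0],
], force=60)

```text
time: 2.6
position: [492.0, 278.5, 169.2]
tool_rot: [0.187, 0.593, 0.746, 0.236]
contact_force: [0.0, 0.7, -1.3]
width: 65.3
```

```bash
python3 - <<'E'
from plan import *; from covers import *
from look import *
x,oo,aa=look('middle_cover','w2',[480.9,275.5,62.05],3.368)
o,ax,u=geom([480.9,275.5,62.05],3.368)
Rt=frame(-ax,u); p=o+70.5*u+41*ax
for r in plan(p,Rt,smax=15): print(r)
E
```

```text
middle_cover 21236 [481.344 274.933  60.995   3.366] frac 0.36 rimtop z med 50.36 floor 9.4
[-0.0001, 0.0001, 0.0133, 0.025, -0.017, 0.007]
[-0.0001, 0.0001, 0.0133, 0.025, -0.017, 0.007]
[-0.0001, 0.0001, 0.0133, 0.025, -0.017, 0.007]
```

View pics/w2.png

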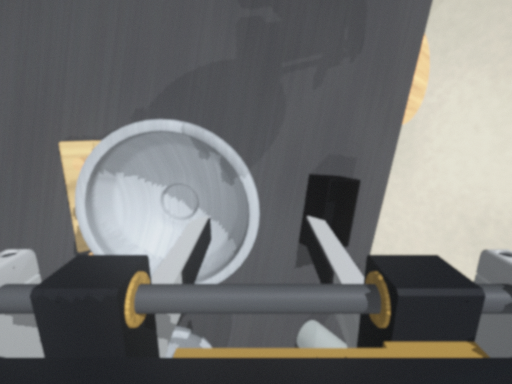

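The right rim, at (255,215), now lies between the fingers at (210,220) and (310,220). I'll go down.

Call:
apply_moves([
  [0,0,0.0133,0,0,0,0],
  [0,0,0.0133,0,0,0,0],
  [0,0,0.0133,0,0,0,-0.3],
  [0,0,0,0,0,0,-0.3],
  [0,0,0,0,0,0,-0.3],
])

```text
time: 3.15
position: [514.2, 283.4, 136.2]
tool_rot: [0.187, 0.594, 0.746, 0.236]
contact_force: [0.7, -0.3, 0.8]
width: 33.5
```

```bash
python3 - <<'E'
from look import *
C=cam('wrist'); im,d=snapshot('wrist'); cv2.imwrite('pics/w3.png',im)
o,ax,u=geom([480.9,275.5,62.05],3.368)
p,Rt=toolR(); dd=p-o; print('radial',dd@u,'axial',dd@ax,'tang',dd@np.cross(ax,u), read_state()['width'])
E
```

```text
radial 70.95933650967234 axial 41.303044082212594 tang 0.3444866664240885 32.928630750107025
```

View pics/w3.png

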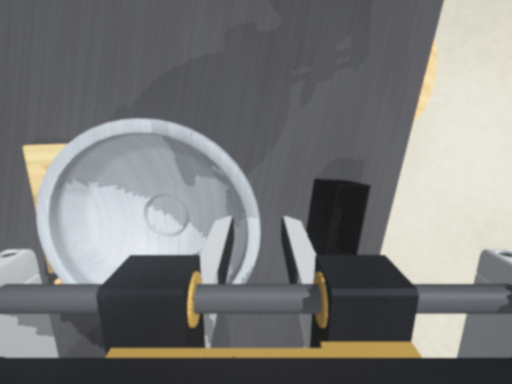

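Call:
apply_moves([
  [0,0,0.0005,0,0,0,-1],
  [0,0,0,0,0,0,-1],
  [0,0,0,0,0,0,-1],
  [0,0,0,0,0,0,-1],
  [0,0,0,0,0,0,-1],
  [0,0,0,0,0,0,-1],
  [0,0,0,0,0,0,-1],
], force=60)

```text
time: 3.9
position: [514.9, 283.6, 135.3]
tool_rot: [0.187, 0.594, 0.746, 0.236]
contact_force: [-4.3, -0.7, -3.5]
width: 7.6
```

Call:
apply_moves([
  [0,0,-0.004,0,0,0,-1],
  [0,0,-0.008,0,0,0,-1],
  [0,0,-0.015,0,0,0,-1],
  [0,0,-0.02,0,0,0,-1],
  [0,0,0,0,0,0,-1],
  [0,0,0,0,0,0,-1],
])

```text
time: 4.5
position: [489.1, 277.7, 174.6]
tool_rot: [0.188, 0.593, 0.746, 0.237]
contact_force: [0.2, -0.1, -5.5]
width: 8.4
```

```bash
cat >> look.py <<'E'
def rel(o,ax,p=None,Rt=None):
    """cover in tool frame"""
    if p is None: p,Rt=toolR()
    ot=Rt.inv().apply(o-p); at=Rt.inv().apply(ax); return ot,at
E
python3 - <<'E'
from look import *
o,ax,u=geom([480.9,275.5,62.05],3.368)
s=read_state(); print(s['contact_force'],s['width'],s['position'])
p,Rt=toolR()
o1=o+ax*44
x,oo,aa=look('middle_cover','w4',o1,3.368,free=True)
print(rel(oo,aa,p,Rt)); 
E
```

```text
[ 0.2241245  -0.11902834 -5.49300932] 8.383798725205779 [489.10001427 277.73561261 174.58574981]
middle_cover 27564 [461.13  269.58  101.694   3.364   0.64 ] frac 0.37 rimtop z med 50.33 floor 9.37
(array([ -1.7277289 , -65.77162586,  42.81486539]), array([ 0.00395154, -0.02643225, -0.9996428 ]))
```

View pics/w4.png

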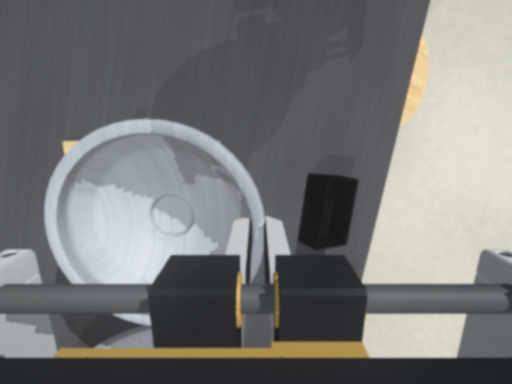

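```bash
cat >> plan.py <<'E'
def level_pose(otgt,ot,at,head):
    """tool pose so cover origin at otgt with axis up, tool y heading 'head' (rad)"""
    at=at/np.linalg.norm(at)
    R1,_=R.align_vectors([[0,0,1]],[at])
    y=R1.apply([0,1,0]); a=np.arctan2(y[1],y[0])
    Rt=R.from_euler('z',head-a)*R1
    return np.asarray(otgt)-Rt.apply(ot),Rt
E
python3 - <<'E'
from plan import *
ot=np.array([-.5,-69.3,42.5]);at=np.array([0,-.0264,-.9996])
p,Rt=level_pose([469.7,17.8,105],ot,at,np.radians(13))
print(p,Rt.as_matrix()[:,1].round(3))
for r in plan(p,Rt,smax=33): print(r)
E
```

```text
[538.18113218  34.12326717 145.65557138] [ 0.974  0.225 -0.026]
[-0.031, -0.0027, 0.0024, 4.579, -0.005, -0.001]
[-0.031, -0.0025, 0.0026, 4.579, -0.005, -0.001]
[-0.031, -0.0023, 0.0028, 4.579, -0.005, -0.001]
[-0.031, -0.0021, 0.003, 4.579, -0.005, -0.001]
[-0.031, -0.0018, 0.0031, 4.579, -0.005, -0.001]
[-0.031, -0.0016, 0.0033, 4.579, -0.005, -0.001]
[-0.031, -0.0013, 0.0034, 4.579, -0.005, -0.001]
[-0.031, -0.0011, 0.0035, 4.579, -0.005, -0.001]
```

Call:
apply_moves([
  [-0.0155,-0.0013,0.0012,2.289,0,0,-1],
  [-0.031,-0.0026,0.0025,4.579,-0.005,-0.001,-1],
  [-0.031,-0.0024,0.0027,4.579,-0.005,-0.001,-1],
  [-0.031,-0.0022,0.0029,4.579,-0.005,-0.001,-1],
  [-0.031,-0.002,0.003,4.579,-0.005,-0.001,-1],
  [-0.031,-0.0017,0.0032,4.579,-0.005,-0.001,-1],
  [-0.031,-0.0015,0.0033,4.579,-0.005,-0.001,-1],
  [-0.031,-0.0012,0.0034,4.579,-0.005,-0.001,-1],
  [-0.0155,-0.0006,0.0018,2.29,0,0,-1],
  [0,0,0,0,0,0,-1],
  [0,0,0,0,0,0,-1],
  [0,0,0,0,0,0,-1],
])

```text
time: 5.75
position: [537.7, 35.0, 145.7]
tool_rot: [-0.008, 0.622, 0.783, -0.01]
contact_force: [-0.3, 0.1, -5.4]
width: 8.1
```

```bash
python3 - <<'E'
from look import *
s=read_state(); print(s['contact_force'],s['width'],s['position'],s['joint_positions'].round(2))
p,Rt=toolR()
x,oo,aa=look('middle_cover','w5',[469.7,17.8,103],3.1,tilt=.03,free=True)
print('w rel',rel(oo,aa,p,Rt),aa)
for c in ['top','scene']:
    im,d=snapshot(c);cv2.imwrite(f'pics/{c}5.png',im);np.savez(c+'5.npz',d=d)
    x,o2,a2=fitd('middle_cover',d,cam(c),oo,x[3],x[4],free=True,zmin=30)
    print(c,o2,a2)
    x2,o3,a3=fitd('large_cover',d,cam(c),[469.7,17.8,0],0,.001)
    print('diff',o2-o3)
E
```

```text
[-0.2684759   0.12393449 -5.38760732] 8.12843129293881 [537.73351568  35.03341251 145.66984709] [-0.    0.35  1.6  -0.01  1.22 -0.23]
middle_cover 27171 [4.73807e+02 1.83260e+01 1.04356e+02 3.11000e+00 1.50000e-02] frac 0.37 rimtop z med 50.34 floor 9.27
w rel (array([ -1.87348184, -64.95234328,  43.01473084]), array([ 0.00408592, -0.04092214, -0.99915398])) [-1.54758722e-02  4.85575927e-04  9.99880124e-01]
middle_cover 496 [4.6879e+02 2.1341e+01 1.0392e+02 3.3800e+00 1.2000e-02] frac 0.64 rimtop z med 50.48 floor None
top [468.79045149  21.34147162 103.91966208] [-0.01121472 -0.00272341  0.9999334 ]
large_cover 830 [468.254  19.213  -0.762  -1.253] frac 0.51 rimtop z med 46.29 floor None
diff [  0.53654172   2.1282286  104.68118833]
middle_cover 689 [4.70230e+02 1.98380e+01 1.04391e+02 3.23100e+00 1.40000e-02] frac 0.74 rimtop z med 50.23 floor None
scene [470.23035082  19.83767313 104.3907653 ] [-0.01368726 -0.0012251   0.99990557]
large_cover 3258 [ 4.69926e+02  1.78090e+01 -5.00000e-02 -2.55900e+00] frac 0.29 rimtop z med 46.05 floor 9.36
diff [  0.30461315   2.02892052 104.44056435]
```

View pics/w5.png

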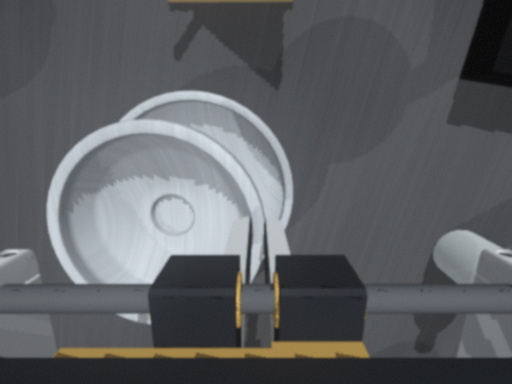

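View pics/top5.png

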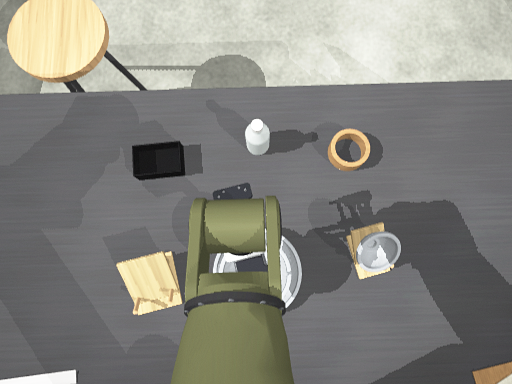

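View pics/scene5.png

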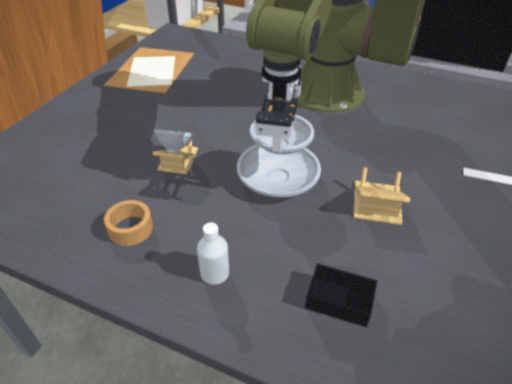

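The wrist view shows the middle cover held at the right of its rim, recess at (173,214). The top view is mostly hidden by the arm. In the scene view the held cover at (282,132) hangs over the large one at (280,168). Both fixed cameras give nearly the same offset, about (0.4, 2.05) mm. The remaining lean is about 0.8°, and I'll correct both.

```bash
python3 - <<'E'
from plan import *
p,Rt=toolR()
R2=Rt*R.from_rotvec([.78,0,0],degrees=True)
for r in plan(p+[.2,-2.05,0],R2): print(r)
print('down row per 10mm in tool', (R2.inv().apply([0,0,-10])).round(3))
E
```

```text
[-0.002, -0.0003, 0.0, 0.78, -0.0, 0.0]
down row per 10mm in tool [1.000e-03 3.940e-01 9.992e+00]
```

Call:
apply_moves([
  [-0.002,-0.0003,0,0.78,0,0,-1],
  [0,0.0004,0.01,0,0,0,-1],
  [0,0.0004,0.01,0,0,0,-1],
  [0,0.0004,0.01,0,0,0,-1],
  [0,0.0004,0.01,0,0,0,-1],
  [0,0.0004,0.01,0,0,0,-1],
  [0,0.0004,0.01,0,0,0,-1],
  [0,0.0003,0.0075,0,0,0,-1],
  [0,0,0,0,0,0,-1],
  [0,0,0,0,0,0,-1],
])

```text
time: 6.9
position: [538.1, 32.4, 78.5]
tool_rot: [-0.012, 0.622, 0.782, -0.016]
contact_force: [-0.2, -0.1, -5.0]
width: 7.6
```

```bash
cat > chk.py <<'E'
from look import *
def chk(n,base,oz,base0,tag,cams=('scene','top'),bz=0):
    s=read_state(); print(s['contact_force'].round(1),s['width'],s['position'])
    p,Rt=toolR()
    x,oo,aa=look(n,'w'+tag,[base0[0],base0[1],oz],3.1,tilt=.01,free=True)
    print('w o',oo.round(2),aa.round(4),'rel',[v.round(3) for v in rel(oo,aa,p,Rt)])
    for c in cams:
        im,d=snapshot(c);cv2.imwrite(f'pics/{c}{tag}.png',im);np.savez(f'{c}{tag}.npz',d=d)
        x,o2,a2=fitd(n,d,cam(c),[base0[0],base0[1],oz],x[3],.01,free=True,zmin=30)
        print(c,o2.round(2),a2.round(4))
        x2,o3,a3=fitd(base,d,cam(c),[base0[0],base0[1],bz],0,.001)
        print('  diff',(o2-o3).round(2))
E
python3 - <<'E'
from chk import *
chk('middle_cover','large_cover',38,[469.7,17.8],'6')
E
```

```text
[-0.2 -0.1 -5. ] 7.56836866998859 [538.10459221  32.37688153  78.51702172]
middle_cover 27155 [4.73676e+02 1.55920e+01 3.81050e+01 2.25000e+00 5.00000e-03] frac 0.37 rimtop z med 50.33 floor 9.33
w o [473.68  15.59  38.11] [-0.0031  0.0038  1.    ] rel [array([ -1.862, -64.881,  43.046]), array([ 0.004, -0.042, -0.999])]
middle_cover 598 [4.70276e+02 1.70880e+01 3.84190e+01 2.11600e+00 4.00000e-03] frac 0.76 rimtop z med 50.1 floor None
scene [470.28  17.09  38.42] [-0.0022  0.0037  1.    ]
large_cover 2021 [ 4.69659e+02  1.74450e+01  7.20000e-02 -2.47400e+00] frac 0.38 rimtop z med 46.04 floor 9.45
  diff [ 0.62 -0.36 38.35]
middle_cover 322 [4.6998e+02 1.8824e+01 3.7795e+01 1.1330e+00 3.0000e-03] frac 0.68 rimtop z med 50.47 floor None
top [469.98  18.82  37.79] [0.0012 0.0026 1.    ]
large_cover 903 [468.702  19.719  -1.129   3.325] frac 0.46 rimtop z med 46.53 floor None
  diff [ 1.28 -0.9  38.92]
```

View pics/scene6.png

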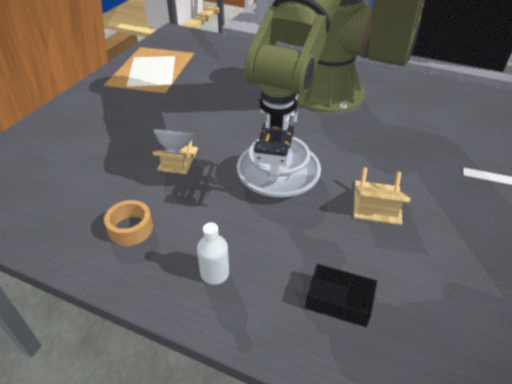

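Call:
apply_moves([
  [0.0006,-0.0006,0,0,0,0,-1],
  [0,0.0002,0.006,0,0,0,-1],
  [0,0.0002,0.006,0,0,0,-1],
  [0,0.0002,0.006,0,0,0,-1],
  [0,0,0.002,0,0,0,-1],
  [0,0,0,0,0,0,-1],
  [0,0,0,0,0,0,-1],
])

```text
time: 7.75
position: [537.2, 32.8, 58.5]
tool_rot: [-0.013, 0.622, 0.782, -0.016]
contact_force: [-0.2, -0.4, -6.0]
width: 7.9
```

```bash
python3 - <<'E'
from chk import *
chk('middle_cover','large_cover',18,[469.7,17.8],'7')
E
```

```text
[-0.2 -0.4 -6. ] 7.923589019434796 [537.15232587  32.76970343  58.47380845]
middle_cover 27909 [4.72703e+02 1.59900e+01 1.80820e+01 2.19100e+00 5.00000e-03] frac 0.36 rimtop z med 50.33 floor 9.32
w o [472.7   15.99  18.08] [-0.0027  0.0037  1.    ] rel [array([ -1.858, -64.898,  43.03 ]), array([ 0.004, -0.042, -0.999])]
middle_cover 579 [4.69275e+02 1.77410e+01 1.79190e+01 2.15900e+00 4.00000e-03] frac 0.77 rimtop z med 50.06 floor None
scene [469.28  17.74  17.92] [-0.0022  0.0033  1.    ]
large_cover 2026 [ 4.69546e+02  1.78890e+01 -1.84000e-01 -2.54800e+00] frac 0.35 rimtop z med 46.01 floor None
  diff [-0.27 -0.15 18.1 ]
middle_cover 295 [4.68243e+02 1.92990e+01 1.78550e+01 1.19000e-01 9.00000e-03] frac 0.67 rimtop z med 50.55 floor None
top [468.24  19.3   17.85] [0.0085 0.001  1.    ]
large_cover 995 [468.693  20.132  -1.518   6.71 ] frac 0.38 rimtop z med 46.19 floor None
  diff [-0.45 -0.83 19.37]
```

Call:
apply_moves([
  [0.0002,0.0003,0,0,0,0,-1],
  [0,0.0001,0.0015,0,0,0,-1],
  [0,0,0.0015,0,0,0,-1],
  [0,0.0001,0.0015,0,0,0,-1],
  [0,0,0,0,0,0,-1],
])

```text
time: 8.4
position: [537.2, 33.0, 53.6]
tool_rot: [-0.013, 0.622, 0.782, -0.016]
contact_force: [-0.6, -1.3, -5.0]
width: 8.1
```

Call:
apply_moves([
  [0,0.0001,0.001,0,0,0,-1],
  [0,0,0.001,0,0,0,-1],
  [0,0,0,0,0,0,-1],
])

```text
time: 8.7
position: [537.3, 33.0, 51.7]
tool_rot: [-0.013, 0.622, 0.782, -0.016]
contact_force: [0.4, 0.4, -5.4]
width: 7.9
```

Call:
apply_moves([
  [0,0,0.0007,0,0,0,-1],
  [0,0,0.0006,0,0,0,-1],
  [0,0,0,0,0,0,-1],
])

```text
time: 9.0
position: [537.3, 33.0, 50.5]
tool_rot: [-0.013, 0.622, 0.782, -0.016]
contact_force: [0.4, -0.0, -5.6]
width: 8.0
```

Call:
apply_moves([
  [0,0,0.0005,0,0,0,-1],
  [0,0,0.0005,0,0,0,-1],
  [0,0,0,0,0,0,-1],
])

```text
time: 9.3
position: [537.2, 33.0, 49.5]
tool_rot: [-0.013, 0.622, 0.782, -0.016]
contact_force: [-0.3, -0.2, -5.3]
width: 8.3
```

Call:
apply_moves([
  [0,0,0.0004,0,0,0,-1],
  [0,0,0.0004,0,0,0,-1],
  [0,0,0,0,0,0,-1],
])

```text
time: 9.6
position: [537.5, 33.0, 49.0]
tool_rot: [-0.012, 0.622, 0.782, -0.016]
contact_force: [1.3, -0.0, -2.8]
width: 8.2
```

Call:
apply_moves([
  [0,0,0.0004,0,0,0,-1],
  [0,0,0,0,0,0,-1],
])

```text
time: 9.8
position: [537.6, 33.0, 48.7]
tool_rot: [-0.012, 0.622, 0.782, -0.015]
contact_force: [2.0, 0.7, -1.5]
width: 7.7
```

Call:
apply_moves([
  [0,0,0,0,0,0,-1],
  [0,0,0,0,0,0,-1],
], force=5)

```text
time: 10.0
position: [537.5, 33.0, 48.8]
tool_rot: [-0.012, 0.622, 0.782, -0.016]
contact_force: [1.2, 0.4, 2.0]
width: 8.9
```

Call:
apply_moves([
  [0,0,0,0,0,0,-0.5],
  [0,0,0,0,0,0,-0.5],
  [0,0,0,0,0,0,-0.5],
])

```text
time: 10.3
position: [537.0, 33.0, 48.2]
tool_rot: [-0.013, 0.622, 0.782, -0.016]
contact_force: [0.7, -0.5, -0.2]
width: 23.0
```

```bash
python3 - <<'E'
from chk import *
chk('middle_cover','large_cover',9,[469.7,17.8],'8')
E
```

```text
[ 0.7 -0.5 -0.2] 23.02874733079297 [536.98856365  32.99351747  48.20919136]
middle_cover 28712 [ 4.72468e+02  1.63930e+01  8.71300e+00  2.72000e-01 -6.00000e-03] frac 0.36 rimtop z med 50.35 floor 9.53
w o [472.47  16.39   8.71] [-0.0063 -0.0017  1.    ] rel [array([ -1.67 , -64.933,  42.182]), array([-0.   , -0.047, -0.999])]
middle_cover 586 [ 4.69377e+02  1.77980e+01  8.54600e+00 -6.10000e-02 -7.00000e-03] frac 0.78 rimtop z med 50.17 floor None
scene [469.38  17.8    8.55] [-7.4e-03  5.0e-04  1.0e+00]
large_cover 2004 [ 4.6948e+02  1.7888e+01 -2.6800e-01 -1.9120e+00] frac 0.38 rimtop z med 46.13 floor None
  diff [-0.1  -0.09  8.81]
middle_cover 274 [ 4.67336e+02  2.01640e+01  8.69600e+00 -4.93000e-01  2.20000e-02] frac 0.65 rimtop z med 50.5 floor None
top [467.34  20.16   8.7 ] [ 0.0194 -0.0104  0.9998]
large_cover 1099 [469.063  19.954  -1.193   9.763] frac 0.37 rimtop z med 46.43 floor None
  diff [-1.73  0.21  9.89]
```

View pics/w8.png

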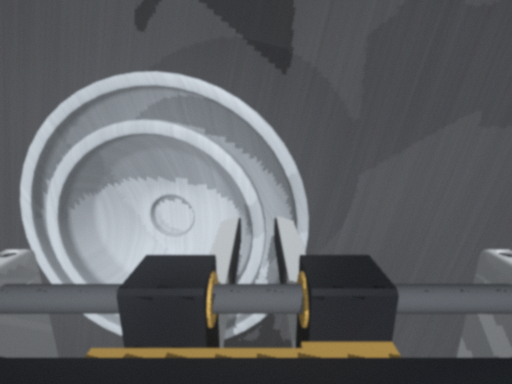

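The middle cover is home: the scene camera puts it 8.8 mm above the large one, centred and level. The wrist view shows the rims concentric, with recess at (172,213) and the rim clear between the open fingers. I'll retreat, then view the small cover.

Call:
apply_moves([
  [0,0,-0.01,0,0,0,-0.5],
  [0,0,-0.02,0,0,0,-0.5],
  [0,0,-0.03,0,0,0,0],
  [0,0,-0.04,0,0,0,0],
  [0,0,-0.03,0,0,0,0],
  [0,0,0,0,0,0,0],
])

```text
time: 11.05
position: [544.0, 34.2, 183.3]
tool_rot: [-0.01, 0.622, 0.782, -0.013]
contact_force: [-0.4, 0.8, 0.7]
width: 46.3
```

```bash
python3 - <<'E'
from plan import *; from covers import *
o,ax,u=geom([537,-249.5,48],-2.885)
Rt=frame(-ax,u); p=o+45*ax-Rt.apply([13,0,53])
print(p)
for r in plan(p,Rt,smax=40): print(r)
E
```

```text
[ 485.92904334 -276.3398334   128.27690034]
[-0.0322, -0.0138, 0.0066, -4.099, 0.064, -0.181]
[-0.0321, -0.0144, 0.0056, -4.099, 0.064, -0.181]
[-0.0321, -0.0148, 0.0045, -4.099, 0.064, -0.181]
[-0.032, -0.0152, 0.0034, -4.099, 0.064, -0.181]
[-0.032, -0.0155, 0.0022, -4.099, 0.064, -0.181]
[-0.0319, -0.0157, 0.0011, -4.099, 0.064, -0.181]
[-0.0319, -0.0159, -0.0001, -4.099, 0.064, -0.181]
[-0.0318, -0.0159, -0.0013, -4.099, 0.064, -0.181]
[-0.0318, -0.0159, -0.0024, -4.099, 0.064, -0.181]
```

Call:
apply_moves([
  [-0.0161,-0.0069,0.0013,-2.05,0.032,-0.09,0],
  [-0.0322,-0.014,0.0035,-4.099,0.064,-0.181,0],
  [-0.0321,-0.0146,0.0025,-4.099,0.064,-0.181,0],
  [-0.032,-0.015,0.0015,-4.099,0.064,-0.181,0],
  [-0.032,-0.0153,0.0003,-4.099,0.064,-0.181,0],
  [-0.032,-0.0156,-0.0005,-4.099,0.064,-0.181,0],
  [-0.0319,-0.0158,-0.001,-4.099,0.064,-0.181,0],
  [-0.0318,-0.0159,-0.0015,-4.099,0.064,-0.181,0],
  [-0.0318,-0.0159,-0.002,-4.099,0.064,-0.181,0],
  [-0.0159,-0.008,0.011,-2.05,0.032,-0.09,0],
  [0,0,0,0,0,0,0],
  [0,0,0,0,0,0,0],
])

```text
time: 12.25
position: [487.9, -274.7, 129.4]
tool_rot: [0.18, 0.584, 0.756, 0.236]
contact_force: [-0.2, 0.6, 0.1]
width: 47.0
```

```bash
python3 - <<'E'
from look import *
print(toolR()[0],read_state()['joint_positions'].round(2))
x,o,ax=look('small_cover','w9',[537,-249.5,48],-2.885)
x,o,ax=look('small_cover','w9',o,x[3],free=True)
# top/scene nest check now that the arm is away
for c in ['scene','top']:
    im,d=snapshot(c);cv2.imwrite(f'pics/{c}9.png',im)
    x2,o2,a2=fitd('middle_cover',d,cam(c),[469.7,17.8,9],0,.002,free=True)
    x3,o3,a3=fitd('large_cover',d,cam(c),[469.7,17.8,0],0,.002)
    print(c,o2,a2,o2-o3)
E
```

```text
[ 487.91775374 -274.71937436  129.42585295] [-0.83  0.26  1.89  0.74  0.83 -1.55]
small_cover 10781 [ 537.377 -251.887   47.408   -2.893] frac 0.41 rimtop z med 54.43 floor 9.54
small_cover 10761 [ 538.345 -251.665   48.072   -2.894    0.634] frac 0.42 rimtop z med 54.39 floor 9.43
middle_cover 2474 [ 4.69519e+02  1.86340e+01  8.63700e+00  4.75000e-01 -1.20000e-02] frac 0.32 rimtop z med 50.09 floor 9.37
large_cover 2990 [ 4.69594e+02  1.77330e+01 -2.50000e-02 -2.04600e+00] frac 0.28 rimtop z med 46.06 floor 17.99
scene [469.518786    18.63370071   8.63702864] [-0.01087207 -0.0055871   0.99992529] [-0.0752559   0.90044213  8.66249666]
middle_cover 3494 [ 4.68832e+02  1.82080e+01  8.31200e+00 -8.00000e-03 -2.00000e-03] frac 0.28 rimtop z med 50.31 floor 9.26
large_cover 5416 [469.521  17.896  -0.8    -2.385] frac 0.21 rimtop z med 46.51 floor 18.41
top [468.83166405  18.2080354    8.31173527] [-2.42037122e-03  1.88137623e-05  9.99997071e-01] [-0.68888933  0.31226029  9.11210335]
```

View pics/w9.png

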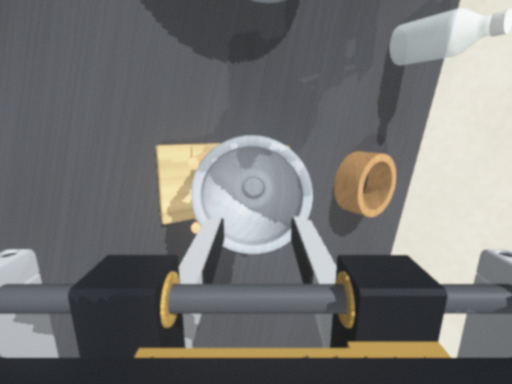

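View pics/scene9.png

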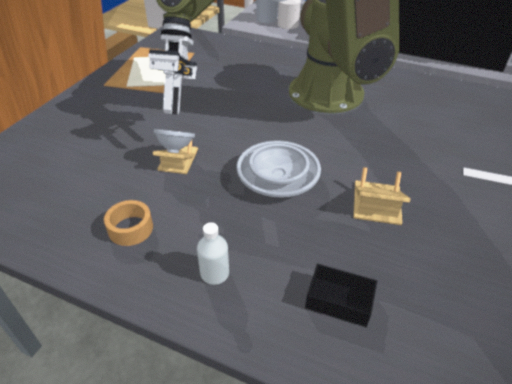

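The wrist view shows the small cover whole, centred at about (252,193), recess at (253,187). The scene view shows the middle cover seated in the large one at (279,165). I'll approach the small cover's upper rim, allowing for the wrist camera bias seen on the first grasp.

```bash
python3 - <<'E'
from plan import *; from covers import *
o,ax,u=geom([535.3,-250.4,46.5],-2.893)
Rt=frame(-ax,u); p=o+47.5*u+85*ax
for r in plan(p,Rt): print(r)
print((o+47.5*u+45*ax))
E
```

```text
[0.0113, 0.0413, 0.0128, -0.404, -0.348, 0.417]
[ 547.99612125 -247.177174    110.60672272]
```

Call:
apply_moves([
  [0.0056,0.0206,0.0064,-0.202,-0.174,0.208,0],
  [0.0057,0.0207,0.0064,-0.202,-0.174,0.209,-0.2],
  [0,0,0.0135,0,0,0,-0.3],
  [0,0,0.0135,0,0,0,-0.3],
  [0,0,0.01,0,0,0,-0.3],
  [0,0,0,0,0,0,-0.3],
  [0,0,0,0,0,0,-0.3],
])

```text
time: 13.15
position: [545.5, -248.7, 111.7]
tool_rot: [0.184, 0.587, 0.752, 0.237]
contact_force: [-0.3, -0.1, -0.6]
width: 32.8
```

```bash
python3 - <<'E'
from look import *
im,d=snapshot('wrist'); cv2.imwrite('pics/w10.png',cv2.resize(im[130:320,120:400],None,fx=2.8,fy=2.8,interpolation=cv2.INTER_CUBIC))
o,ax,u=geom([535.3,-250.4,46.5],-2.893)
p,Rt=toolR(); dd=p-o; print('radial',dd@u,'axial',dd@ax,'tang',dd@np.cross(ax,u), read_state()['width'])
fitd('small_cover',d,cam('wrist'),o,-2.893,np.radians(35))
E
```

```text
radial 46.10418909113062 axial 47.87886765265641 tang -1.1017327211484393 32.73587692677752
small_cover 12610 [ 537.473 -252.324   47.987   -2.902] frac 0.45 rimtop z med 54.35 floor 9.27
```

View pics/w10.png

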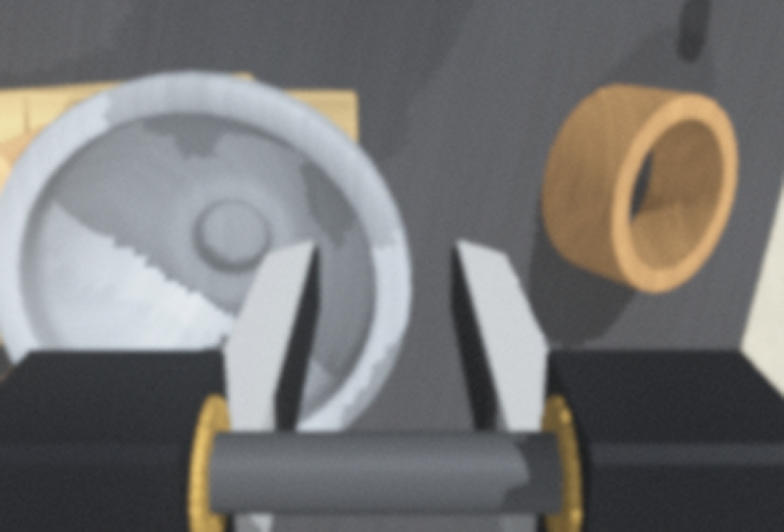

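The rim band at x 376–411 sits about 1.5 mm off the middle of the finger gap (317–457). That agrees with the state figures, so I'll correct it, finish going down and close.

Call:
apply_moves([
  [0.0011,0.0014,0.0014,0,0,0,-0.3],
  [0,0,0.0015,0,0,0,-0.3],
  [0,0,0,0,0,0,-0.3],
  [0,0,0,0,0,0,-0.3],
])

```text
time: 13.6
position: [548.3, -246.9, 110.9]
tool_rot: [0.185, 0.586, 0.752, 0.237]
contact_force: [-0.3, -0.9, 0.3]
width: 33.0
```

```bash
python3 - <<'E'
from look import *
o,ax,u=geom([535.3,-250.4,46.5],-2.893)
p,Rt=toolR(); dd=p-o; print('radial',dd@u,'axial',dd@ax,'tang',dd@np.cross(ax,u), read_state()['contact_force'])
print(rel(o,ax))
E
```

```text
radial 47.92602527811844 axial 45.00408200227388 tang 0.17380030072449246 [-0.2936045  -0.87361868  0.30814086]
(array([ -0.24875406, -47.9241374 ,  45.0057405 ]), array([-2.53536692e-04, -3.32601274e-05, -9.99999967e-01]))
```

Call:
apply_moves([
  [0,0,0,0,0,0,-1],
  [0,0,0,0,0,0,-1],
  [0,0,0,0,0,0,-1],
  [0,0,0,0,0,0,-1],
  [0,0,0,0,0,0,-1],
  [0,0,0,0,0,0,-1],
], force=60)

```text
time: 14.2
position: [548.2, -246.9, 110.6]
tool_rot: [0.184, 0.586, 0.752, 0.237]
contact_force: [-0.3, 0.3, -1.8]
width: 8.0
```

Call:
apply_moves([
  [0,0,-0.004,0,0,0,-1],
  [0,0,-0.008,0,0,0,-1],
  [0,0,-0.015,0,0,0,-1],
  [0,0,-0.02,0,0,0,-1],
  [0,0,-0.02,0,0,0,-1],
  [0,0,0,0,0,0,-1],
])

```text
time: 14.8
position: [510.6, -257.5, 168.6]
tool_rot: [0.187, 0.586, 0.752, 0.237]
contact_force: [-0.5, -0.7, -3.7]
width: 8.2
```

```bash
python3 - <<'E'
from look import *
o,ax,u=geom([535.3,-250.4,46.5],-2.893)
s=read_state(); print(s['contact_force'],s['width'],s['position'],s['joint_positions'].round(2))
p,Rt=toolR()
x,oo,aa=look('small_cover','w11',o+65*ax,-2.893,free=True)
print(rel(oo,aa,p,Rt))
E
```

```text
[-0.51471633 -0.7343127  -3.74770412] 8.168686925999891 [ 510.61143048 -257.50868132  168.57221405] [-0.77  0.21  1.85  0.7   0.86 -1.42]
small_cover 12778 [ 502.377 -262.767  106.181   -2.902    0.634] frac 0.47 rimtop z med 54.25 floor 9.32
(array([ -2.93002658, -43.46971257,  45.71534449]), array([ 0.00169046, -0.02135131, -0.99977061]))
```

View pics/w11.png

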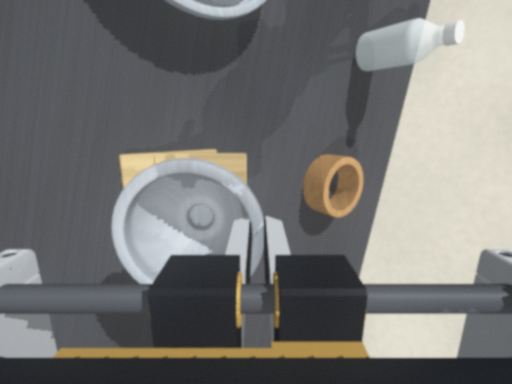

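```bash
python3 - <<'E'
from plan import *
ot=np.array([-.9,-46.5,45.7]);at=np.array([0,-.026,-.9997])
p,Rt=level_pose([469.6,18,112],ot,at,np.radians(14.5))
print(p)
for r in plan(p,Rt,smax=33): print(r)
E
```

```text
[515.52861475  30.80755768 156.47559796]
[0.0309, 0.0061, 0.0057, 4.062, 0.022, -0.042]
[0.0309, 0.0065, 0.0053, 4.062, 0.022, -0.042]
[0.0309, 0.0069, 0.0048, 4.062, 0.022, -0.042]
[0.0309, 0.0073, 0.0043, 4.062, 0.022, -0.042]
[0.0309, 0.0076, 0.0038, 4.062, 0.022, -0.042]
[0.0309, 0.0078, 0.0033, 4.062, 0.022, -0.042]
[0.0309, 0.0081, 0.0027, 4.062, 0.022, -0.042]
[0.0308, 0.0083, 0.0021, 4.062, 0.022, -0.042]
[0.0308, 0.0084, 0.0016, 4.062, 0.022, -0.042]
```

Call:
apply_moves([
  [0.0155,0.003,0.0029,2.03,0.011,-0.02,-1],
  [0.0309,0.0063,0.0055,4.062,0.022,-0.042,-1],
  [0.0309,0.0067,0.005,4.062,0.022,-0.042,-1],
  [0.0309,0.0071,0.0045,4.062,0.022,-0.042,-1],
  [0.0309,0.0075,0.004,4.062,0.022,-0.042,-1],
  [0.0309,0.0077,0.0036,4.062,0.022,-0.042,-1],
  [0.0309,0.008,0.003,4.062,0.022,-0.042,-1],
  [0.0308,0.0082,0.0024,4.062,0.022,-0.042,-1],
  [0.0308,0.0083,0.0018,4.062,0.022,-0.042,-1],
  [0.0154,0.0042,0.0008,2.03,0.011,-0.02,-1],
  [0,0,0,0,0,0,-1],
  [0,0,0,0,0,0,-1],
])

```text
time: 16.05
position: [515.2, 31.8, 154.6]
tool_rot: [-0.009, 0.611, 0.791, -0.01]
contact_force: [0.9, -0.5, -2.8]
width: 7.9
```

```bash
python3 - <<'E'
from chk import *
chk('small_cover','middle_cover',112,[469.6,18],'12',bz=9)
for c in ['scene','top']:
    x,o,a=fitd('large_cover',np.load(c+'12.npz')['d'],cam(c),[469.6,17.8,0],0,.001); print(o)
E
```

```text
[ 0.9 -0.5 -2.8] 7.944688920602127 [515.21371225  31.79251308 154.64586348]
small_cover 12718 [ 4.73189e+02  1.78380e+01  1.10661e+02  1.23300e+00 -2.00000e-03] frac 0.47 rimtop z med 54.23 floor 9.29
w o [473.19  17.84 110.66] [-6.0e-04 -1.8e-03  1.0e+00] rel [array([ -3.017, -42.963,  45.172]), array([ 0.001, -0.028, -1.   ])]
small_cover 434 [ 4.69965e+02  1.90060e+01  1.10534e+02  9.70000e-01 -1.10000e-02] frac 0.65 rimtop z med 54.14 floor None
scene [469.97  19.01 110.53] [-0.0062 -0.0091  0.9999]
middle_cover 2431 [469.051  18.278   8.678  -2.634] frac 0.3 rimtop z med 50.01 floor 9.81
  diff [  0.91   0.73 101.86]
small_cover 86 [4.69875e+02 1.79720e+01 1.10944e+02 1.86600e+00 7.00000e-03] frac 0.85 rimtop z med 54.24 floor None
top [469.87  17.97 110.94] [-0.0022  0.0072  1.    ]
middle_cover 276 [469.14   18.424   8.637   2.347] frac 0.67 rimtop z med 49.89 floor None
  diff [  0.73  -0.45 102.31]
large_cover 2921 [ 4.69551e+02  1.76360e+01 -1.26000e-01 -2.78100e+00] frac 0.28 rimtop z med 46.04 floor 18.64
[ 4.69551317e+02  1.76355194e+01 -1.26228849e-01]
large_cover 996 [470.966  18.877  -0.861  -1.999] frac 0.42 rimtop z med 46.37 floor None
[470.96624649  18.87701027  -0.86082615]
```

View pics/w12.png

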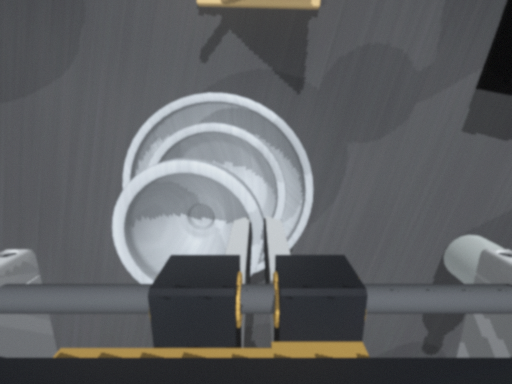

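View pics/scene12.png

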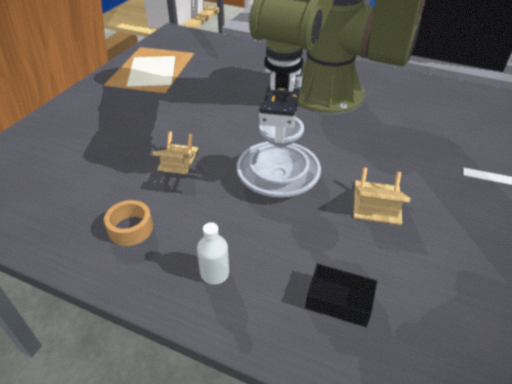

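The small cover hangs level. The scene view has it at (283,125), above the nest at (279,165). I'll shift x by about −0.8 mm and go down.

Call:
apply_moves([
  [0.0001,-0.0008,0,0,0,0,-1],
  [0,0.0003,0.01,0,0,0,-1],
  [0,0.0003,0.01,0,0,0,-1],
  [0,0.0003,0.01,0,0,0,-1],
  [0,0.0003,0.01,0,0,0,-1],
  [0,0.0003,0.01,0,0,0,-1],
  [0,0.0003,0.01,0,0,0,-1],
  [0,0.0002,0.006,0,0,0,-1],
  [0,0,0,0,0,0,-1],
  [0,0,0,0,0,0,-1],
])

```text
time: 17.2
position: [514.8, 31.7, 89.5]
tool_rot: [-0.009, 0.612, 0.791, -0.01]
contact_force: [-0.5, -0.3, -2.8]
width: 8.4
```

```bash
python3 - <<'E'
from chk import *
chk('small_cover','middle_cover',45,[469.6,18],'13',bz=9)
for c in ['scene','top']:
    x,o,a=fitd('large_cover',np.load(c+'13.npz')['d'],cam(c),[469.6,17.8,0],0,.001); print(o)
E
```

```text
[-0.5 -0.3 -2.8] 8.400850307860827 [514.81029669  31.71132599  89.5104424 ]
small_cover 12722 [ 4.7277e+02  1.7745e+01  4.5537e+01  5.8900e-01 -1.0000e-03] frac 0.47 rimtop z med 54.27 floor 9.36
w o [472.77  17.74  45.54] [-8.e-04 -5.e-04  1.e+00] rel [array([ -3.047, -42.997,  45.145]), array([ 0.002, -0.028, -1.   ])]
small_cover 345 [ 4.69739e+02  1.91180e+01  4.56820e+01 -4.99000e-01 -6.00000e-03] frac 0.71 rimtop z med 53.91 floor None
scene [469.74  19.12  45.68] [-0.0056  0.0031  1.    ]
middle_cover 1703 [468.731  18.113   8.926  -2.448] frac 0.33 rimtop z med 49.99 floor 9.09
  diff [ 1.01  1.01 36.76]
small_cover 47 [ 4.7066e+02  1.9089e+01  4.5036e+01  3.2600e-01 -5.3000e-02] frac 0.79 rimtop z med 54.22 floor None
top [470.66  19.09  45.04] [-0.05   -0.0169  0.9986]
middle_cover 359 [469.701  18.635   8.315   1.195] frac 0.57 rimtop z med 50.44 floor None
  diff [ 0.96  0.45 36.72]
large_cover 2294 [ 4.69419e+02  1.76290e+01 -2.49000e-01 -2.34700e+00] frac 0.33 rimtop z med 46.13 floor 18.2
[ 4.69418529e+02  1.76285458e+01 -2.49020305e-01]
large_cover 1001 [469.604  19.656  -1.244   2.772] frac 0.35 rimtop z med 46.57 floor None
[469.60415507  19.65564757  -1.24373446]
```

View pics/scene13.png

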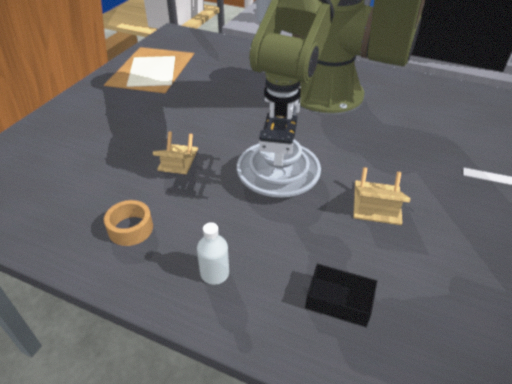

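Call:
apply_moves([
  [-0.0007,-0.001,0,0,0,0,-1],
  [0,0.0002,0.006,0,0,0,-1],
  [0,0.0002,0.006,0,0,0,-1],
  [0,0.0001,0.005,0,0,0,-1],
  [0,0,0,0,0,0,-1],
  [0,0,0,0,0,0,-1],
])

```text
time: 17.95
position: [513.8, 30.8, 72.2]
tool_rot: [-0.009, 0.612, 0.791, -0.01]
contact_force: [-0.3, 0.2, -3.0]
width: 7.9
```

```bash
python3 - <<'E'
from chk import *
chk('small_cover','middle_cover',28,[469.6,18],'14',bz=9)
E
```

```text
[-0.3  0.2 -3. ] 7.932957357480014 [513.84183312  30.83584876  72.22387687]
small_cover 13462 [4.71828e+02 1.68550e+01 2.82530e+01 3.92100e+00 1.00000e-03] frac 0.44 rimtop z med 54.28 floor 9.38
w o [471.83  16.86  28.25] [-9.e-04 -9.e-04  1.e+00] rel [array([ -3.073, -42.949,  45.166]), array([ 0.002, -0.029, -1.   ])]
small_cover 326 [4.68742e+02 1.85880e+01 2.79450e+01 4.16200e+00 1.60000e-02] frac 0.7 rimtop z med 54.01 floor None
scene [468.74  18.59  27.94] [-0.0083 -0.0135  0.9999]
middle_cover 1601 [468.875  18.06    8.869  -2.671] frac 0.31 rimtop z med 49.95 floor 9.12
  diff [-0.13  0.53 19.08]
small_cover 42 [490.605  28.293  26.417   3.584   0.544] frac 0.51 rimtop z med 54.24 floor None
top [490.6   28.29  26.42] [-0.468  -0.2216  0.8555]
middle_cover 359 [468.411  18.752   7.988   1.511] frac 0.51 rimtop z med 50.35 floor None
  diff [22.19  9.54 18.43]
```

View pics/w14.png

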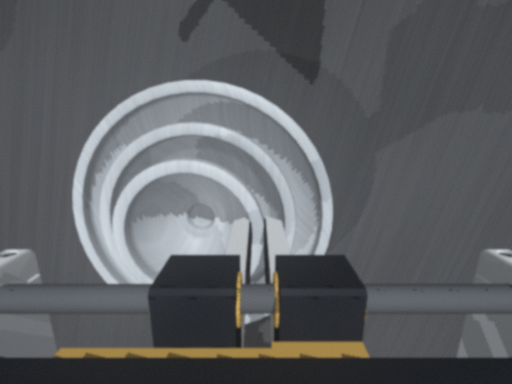

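```bash
python3 - <<'E'
from look import *
C=cam('wrist')
d=np.load('w14.npz')['d']
for n,oz in [('small_cover',28),('middle_cover',9),('large_cover',0)]:
    x,o,a=fitd(n,d,C,[472,17,oz],0,.001,zmin={'small_cover':6,'middle_cover':36,'large_cover':30}[n]); print(o.round(2))
E
```

```text
small_cover 13463 [471.991  16.824  28.576  -2.654] frac 0.44 rimtop z med 54.28 floor 9.38
[471.99  16.82  28.58]
middle_cover 10258 [471.797  15.606   9.147   2.823] frac 0.52 rimtop z med 50.3 floor None
[471.8   15.61   9.15]
large_cover 20347 [ 4.73399e+02  1.44810e+01 -3.90000e-02 -3.39100e+00] frac 0.46 rimtop z med 46.46 floor 38.12
[ 4.734e+02  1.448e+01 -4.000e-02]
```

Call:
apply_moves([
  [-0.0007,-0.0002,0,0,0,0,-1],
  [0,0,0.0015,0,0,0,-1],
  [0,0,0.0015,0,0,0,-1],
  [0,0.0001,0.001,0,0,0,-1],
  [0,0,0,0,0,0,-1],
])

```text
time: 18.6
position: [513.8, 30.1, 68.1]
tool_rot: [-0.009, 0.612, 0.791, -0.01]
contact_force: [-0.4, -0.3, -3.9]
width: 8.1
```

Call:
apply_moves([
  [0,0,0.001,0,0,0,-1],
  [0,0,0.001,0,0,0,-1],
  [0,0,0,0,0,0,-1],
])

```text
time: 18.9
position: [513.7, 30.1, 66.2]
tool_rot: [-0.009, 0.612, 0.791, -0.01]
contact_force: [-0.6, 0.4, -3.5]
width: 8.0
```

Call:
apply_moves([
  [0,0,0.001,0,0,0,-1],
  [0,0,0.001,0,0,0,-1],
  [0,0,0,0,0,0,-1],
])

```text
time: 19.2
position: [513.7, 30.1, 64.2]
tool_rot: [-0.009, 0.612, 0.791, -0.01]
contact_force: [0.8, -1.4, -2.4]
width: 7.9
```

Call:
apply_moves([
  [0,0,0.0005,0,0,0,-1],
  [0,0,0.0005,0,0,0,-1],
  [0,0,0,0,0,0,-1],
])

```text
time: 19.5
position: [513.7, 30.1, 63.3]
tool_rot: [-0.009, 0.612, 0.791, -0.01]
contact_force: [0.2, 0.3, -2.6]
width: 7.6
```

Call:
apply_moves([
  [0,0,0.0004,0,0,0,-1],
  [0,0,0.0004,0,0,0,-1],
  [0,0,0,0,0,0,-1],
])

```text
time: 19.8
position: [513.7, 30.0, 62.5]
tool_rot: [-0.009, 0.612, 0.791, -0.01]
contact_force: [0.3, 0.5, -3.3]
width: 8.0
```

Call:
apply_moves([
  [0,0,0.0004,0,0,0,-1],
  [0,0,0,0,0,0,-1],
])

```text
time: 20.0
position: [513.7, 30.1, 62.1]
tool_rot: [-0.009, 0.612, 0.791, -0.01]
contact_force: [-0.0, -0.5, -3.4]
width: 7.9
```

Call:
apply_moves([
  [0,0,0.0004,0,0,0,-1],
  [0,0,0,0,0,0,-1],
])

```text
time: 20.2
position: [513.8, 30.1, 61.9]
tool_rot: [-0.009, 0.612, 0.791, -0.01]
contact_force: [1.2, -0.1, -1.6]
width: 8.0
```

Contact came at the expected height, with the cover's origin at about 18 mm. I'll ease it down a touch more and release.

Call:
apply_moves([
  [0,0,0.0002,0,0,0,-1],
  [0,0,0,0,0,0,-1],
])

```text
time: 20.4
position: [513.9, 30.1, 61.8]
tool_rot: [-0.009, 0.612, 0.791, -0.01]
contact_force: [1.1, -0.6, -0.6]
width: 8.2
```

Call:
apply_moves([
  [0,0,0,0,0,0,-1],
  [0,0,0,0,0,0,-1],
], force=5)

```text
time: 20.6
position: [513.9, 30.1, 61.8]
tool_rot: [-0.009, 0.612, 0.791, -0.01]
contact_force: [1.4, -0.1, 1.5]
width: 8.8
```

Call:
apply_moves([
  [0,0,0,0,0,0,-0.5],
  [0,0,0,0,0,0,-0.5],
  [0,0,0,0,0,0,-0.5],
])

```text
time: 20.9
position: [513.6, 30.1, 61.5]
tool_rot: [-0.009, 0.612, 0.791, -0.01]
contact_force: [0.5, 0.1, -0.3]
width: 23.5
```

```bash
python3 - <<'E'
from chk import *
chk('small_cover','middle_cover',18,[469.6,18],'15',bz=9,cams=('scene',))
E
```

```text
[ 0.5  0.1 -0.3] 23.473401415089775 [513.58123818  30.06041724  61.50829064]
small_cover 14204 [4.71326e+02 1.60730e+01 1.78410e+01 3.76900e+00 6.00000e-03] frac 0.41 rimtop z med 54.25 floor 9.38
w o [471.33  16.07  17.84] [-0.0051 -0.0037  1.    ] rel [array([ -3.016, -43.197,  44.865]), array([ 0.   , -0.033, -0.999])]
small_cover 305 [4.68515e+02 1.71880e+01 1.77390e+01 3.32100e+00 1.10000e-02] frac 0.75 rimtop z med 54.1 floor None
scene [468.52  17.19  17.74] [-0.0113 -0.0021  0.9999]
middle_cover 1518 [468.719  18.167   8.825  -2.291] frac 0.33 rimtop z med 50.13 floor None
  diff [-0.2  -0.98  8.91]
```

View pics/w15.png

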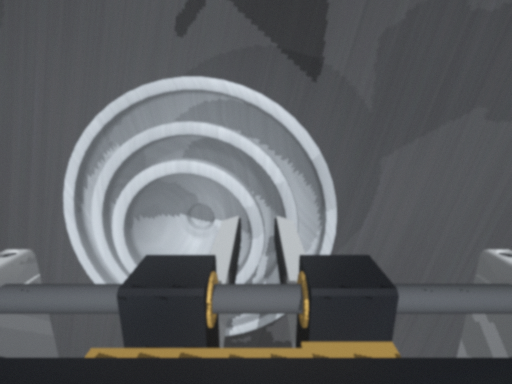

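The small cover is 8.9 mm above the middle one, so it is home. The wrist view shows three nested rims, recess at (201,215), with the fingers open and clear of the rim. I'll retreat.

Call:
apply_moves([
  [0,0,-0.01,0,0,0,-0.5],
  [0,0,-0.02,0,0,0,-0.5],
  [0,0,-0.03,0,0,0,-0.5],
  [0,0,-0.04,0,0,0,-0.5],
  [0,0,-0.04,0,0,0,-0.5],
  [-0.03,0,-0.02,0,0,0,-0.5],
  [-0.04,0,0,0,0,0,-0.5],
  [-0.04,0,0,0,0,0,-0.5],
  [-0.04,0,0,0,0,0,-0.5],
  [-0.04,0,0,0,0,0,-0.5],
  [-0.03,0,0,0,0,0,-0.5],
  [0,0,0,0,0,0,-0.5],
])

```text
time: 22.2
position: [573.3, -185.2, 221.1]
tool_rot: [-0.009, 0.613, 0.79, -0.01]
contact_force: [-0.0, 0.5, 0.4]
width: 23.4
```

```bash
python3 - <<'E'
from look import *
print(read_state()['contact_force'].round(1))
for c in ['scene','top']:
    im,d=snapshot(c);cv2.imwrite(f'pics/{c}16.png',im)
    for n,z,zm in [('large_cover',0,30),('middle_cover',9,36),('small_cover',18,6)]:
        x,o,a=fitd(n,d,cam(c),[469.6,17.8,z],0,.002,free=True,zmin=zm); print(c,n,o.round(2),a.round(4))
    d0=np.load(c+'0.npz')['d']
    for t in ['bottle','tape_roll','punnet']:
        r=cut_out(t,c)
        if r: m=r[0]['mask'];print(t,r[0]['conf'],np.nanmedian(cloud(d,cam(c))[m],0).round())
E
```

```text
[-0.   0.5  0.4]
large_cover 1614 [ 4.69527e+02  1.76680e+01 -7.00000e-03 -1.45600e+00  1.00000e-03] frac 0.53 rimtop z med 46.08 floor None
scene large_cover [ 4.6953e+02  1.7670e+01 -1.0000e-02] [ 1.0e-04 -1.1e-03  1.0e+00]
middle_cover 945 [ 4.68687e+02  1.80420e+01  8.83500e+00  1.78000e-01 -2.00000e-03] frac 0.58 rimtop z med 49.99 floor None
scene middle_cover [468.69  18.04   8.83] [-1.8e-03 -3.0e-04  1.0e+00]
small_cover 1236 [ 4.68917e+02  1.75940e+01  1.75250e+01  3.36000e-01 -1.80000e-02] frac 0.37 rimtop z med 54.24 floor None
scene small_cover [468.92  17.59  17.52] [-0.0169 -0.0059  0.9998]
bottle 0.88 [814.  18.  83.]
tape_roll 0.81 [ 775. -219.   32.]
punnet 0.88 [747. 263.  14.]
large_cover 3591 [ 4.69731e+02  1.76830e+01 -7.26000e-01 -2.49000e-01 -1.00000e-03] frac 0.32 rimtop z med 46.46 floor 30.17
top large_cover [469.73  17.68  -0.73] [-1.e-03  2.e-04  1.e+00]
middle_cover 1491 [ 4.68681e+02  1.85230e+01  8.29800e+00 -1.15800e+00  2.00000e-03] frac 0.54 rimtop z med 50.37 floor None
top middle_cover [468.68  18.52   8.3 ] [ 8.0e-04 -1.7e-03  1.0e+00]
small_cover 1822 [4.67793e+02 1.75740e+01 1.72700e+01 1.36700e+00 3.00000e-03] frac 0.33 rimtop z med 54.35 floor 8.96
top small_cover [467.79  17.57  17.27] [6.e-04 3.e-03 1.e+00]
bottle 0.79 [784.   8.  93.]
tape_roll 0.64 [ 787. -217.   42.]
punnet 0.91 [759. 266.   6.]
```

View pics/scene16.png

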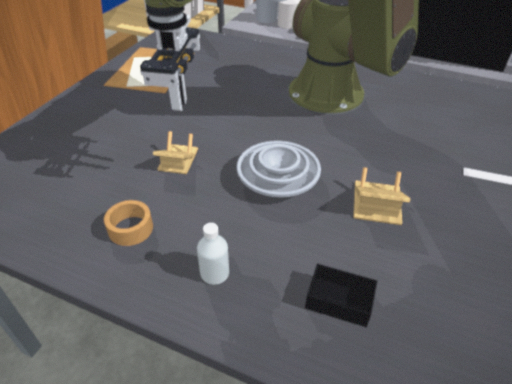

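View pics/top16.png

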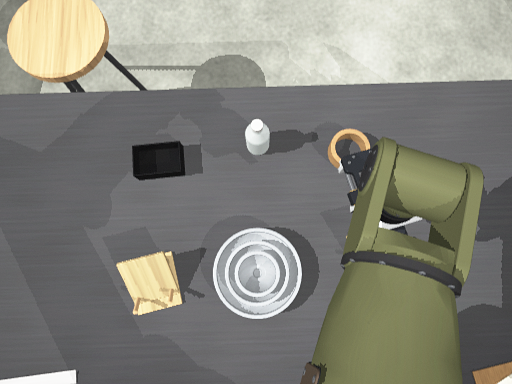

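```bash
python3 -c "
from station import *
print(job_done())"
```

```text
the job is handed in; nothing more can be done
None
```

I put the middle cover inside the large one, then the small one inside the middle, each gripped by its upper rim, levelled, and lowered until its knob dropped home. I then backed the arm off and handed the job in at about 22.5 s, with nothing touching the robot.

**Seating:** the last top-camera fits put the middle cover 9.0 mm above the large one and the small one 9.0 mm above the middle one. Home is 9 mm for both. The scene camera gave 8.8 and 8.7 mm.

**Centring:** axes agree within about 1.4 mm per pair by both cameras, which is inside the recess play.

**Level:** tilts were 0.2° or less in the last top-camera fits, and the same for the large and middle covers in the scene camera. The scene camera's fit of the small cover disagreed at about 1°. I took that as noise, because the covers nest at the right height and the view was partial.

**Large cover and bystanders:** the large cover stayed where it was, within about 0.5 mm. In the scene camera the bottle, tape roll and punnet were within 2–3 mm of their starting readings, which is measuring noise. The top camera's tape reading was off by more, because the arm covered part of it.

**Forces:** readings at the wrist, taken at the end of each move call, stayed below 7 N.

**Camera bias:** the wrist camera was about 3 mm off sideways. I placed the covers mainly by offsets seen in the fixed cameras, with the wrist view as a cross-check.

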